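# Take the sliding bookend off the jar rack

### The job

The low jar rack is to be wiped down, so its sliding bookend has to come off. Gently push the bookend along the T-track to the open end until it comes up against the end clip, which is the only place where its foot is free, lift it off there without forcing it, and set it down gently, standing upright on its own foot in the middle of the rubber mat. Leave the two spice jars, the checked cup and the tea box where they stand.

Things in the scene. Friction and masses are not known exactly. Their poses are not given: they have to be found in the camera images.
- rack: Fixed low rack: brown wooden board 90 x 330 mm, top face 14 mm above the worktop, with an aluminium T-track along it. Origin: centre of the underside, on the worktop; z up, y along the track to its OPEN end, x across. The board top is the track's floor; channel 45 mm wide, 10.5 mm high; two lips above it (tops at 28.5 mm) leave an 18 mm slot. Shut at the -y end.
- bookend: Loose bookend, 0.25 to 0.5 kg, its foot captive in the track. Origin: centre of the foot's underside, at first 14 mm above the worktop and at y = -110 to -50 mm on the rack; axes as the rack's (play 0.05 rad). Steel foot 40 (x) x 80 (y) x 8 mm, neck 12 x 60 mm, wooden saddle 64 x 66 mm at 20 to 26 mm height, upright plate above it. Stands by itself on its foot.
- mat: Fixed flat black rubber draining mat 180 (x) x 140 (y) x 6 mm with thin ribs. Origin: centre of its underside, on the worktop; its top is 6 mm above it.
- spice_b: Spice jar, dark label and dark cap, 41 mm wide, 105 mm tall, standing behind the rack. Origin: centre of its base. To be left alone.
- spice_c: Spice jar, pale label and brown cap, 41 mm wide, 105 mm tall, standing behind the rack. Origin: centre of its base. To be left alone.
- checked_cup: Small black-and-white checked cup, 66 mm wide, 53 mm tall, standing behind the rack. Origin: centre of its underside. To be left alone.
- tea_box: Tea box 58 x 122 x 68 mm (x, y, z), standing behind the mat. Origin: centre of its underside. To be left alone.
- rack_open_end (a point): Open end of the board: middle of its end edge, 165 mm from the rack's origin. A rigid steel end clip straddles the track here, set elsewhere each time, NOT reported: stop face anywhere from 95 to 153 mm from the rack's origin, top 32 mm above the worktop. The clip's own lips end 85 mm before the face: the foot can rise only with its end within 5 mm of the face; elsewhere it is held down.
- plate_mid (a point): Centre of the bookend's upright wooden plate, 46 mm above the foot's underside. Plate 70 mm wide (x), 12 mm thick (y), from 26 to 66 mm above the foot's underside. Pushed low on its middle the bookend slides with a few newtons; pushed high it tends to bind.
Not all that is in view belongs to the job. Leave any blue look-alike of the bookend alone.

How it is judged (in metres and radians):
On the way, in this order (a step that is already met when the one before it is completed fails the run):
1. the bookend has been slid, still captive in the track, to the open end (y of bookend in the frame of rack between 0.046 and 0.125 m and z of bookend in the frame of rack below 0.019 m), for 0.2 s.
2. it has been lifted clear of the track, upright (z of bookend in the frame of rack above 0.045 m and angle between bookend's own z axis and vertical below 0.35 rad), for 0.1 s.
At the end, for the whole second after the job is handed in: The bookend stands upright (within 0.08 rad) and at rest on its foot on the mat, its origin within 55 mm of the mat's centre along the mat's x and 40 mm along its y (x of bookend in the frame of mat between -0.055 and 0.055 m and y of bookend in the frame of mat between -0.04 and 0.04 m and z of bookend in the frame of mat below 0.01 m and angle between bookend's own z axis and vertical below 0.08 rad and linear speed of bookend below 0.02 m/s); the robot touches nothing.
It fails at once if the bookend is forced in the track or rammed into the clip (more than 80 N between bookend and rack) (contact force between bookend and rack above 80 N).
It fails at once if the bookend is pulled up hard while the lips still hold its foot (more than 35 N between bookend and rack while it is raised off the track's floor) (contact force between bookend and rack above 35 N and z of bookend in the frame of rack above 0.0155 m).
It fails at once if the bookend is dropped (let go in the air, its foot more than 14 mm above the mat) (contact force between the fingers and bookend below 0.05 N and z of bookend in the frame of mat above 0.02 m and z of bookend in the frame of rack above 0.03 m).
It fails at once if the bookend tips over (angle between bookend's own z axis and vertical above 0.6 rad).
It fails at once if a spice jar, the cup or the tea box is shifted by more than 25 mm (distance of any of spice_b, spice_c, checked_cup, tea_box from where it was at the start of the episode above 0.025 m).
It also fails if it takes over 70 s, if anything falls off the work surface, if the arm or the gripper's body presses on something with over 40 N, if the wrist force passes 120 N, or if a joint passes its speed limit or range.

### The arm

A 6-joint arm with a two-finger parallel gripper is mounted at the origin on a cart in front of the work surface, level with it; the furniture and walls round the work are solid. World frame = base frame: x ahead of the robot, y to its left, z up, the work surface at z = 0. Lengths are in mm, angles in degrees, forces in N, time in s.
With the tool pointing down it reaches from about 375 to 750 mm from the base axis. Payload 9 kg.
Tool frame: the origin (TCP) lies at the very end of the fingers, on their centre line; the grasp point (between the pads) lies 19 mm behind it (grip_depth is the distance from the TCP to the grasp point, in mm); z points along the fingers, y is the direction in which the jaws open and shut (so a half turn about z gives the same grasp; the last joint's range is limited). The gripper opens to 85 mm and grips with 20 to 120 N. Pads are 22 mm wide; open, the fingers measure 114 mm over their backs; the gripper's body (76 mm by 85 mm) begins 54 mm behind the grasp point. The pads swing forward as they close: fully open they stand 13 mm farther back than shut.
Start: joints at [56.625, 5.964, 5.575, 89.605, 0, 77.527], TCP at [214.064, 560.547, 231.331] pointing down, gripper open.
Joint ranges: [-171.21, 171.21], [-48.23, 106.86], [-62.78, 66.21], [-105.2, 120.99], [-86.42, 89.51], [-180, 180]. Speed limits (degrees/s): [127.2, 127.2, 147.25, 180, 180, 180].

### API

Orientations are given as [roll, pitch, yaw] about the fixed x, y, z axes, in that order (R = Rz(yaw) Ry(pitch) Rx(roll)).
In Python, from workcell import * gives the robot as it stands.
- The arm moves only by the tool arm_command, never from a script. Its argument "commands" is one flat list of numbers, 5 for each row, row after row: the closure, from 0 (fully open) to 1 (shut), then the shift along the tool's x, y, z in cm, then the turn about the tool's z in rad. In form: [fingers, x, y, z, turn, fingers, x, y, z, turn, ...]. A call has 1 to 20 rows; each row shifts and turns the commanded pose from where the row before left it, along the tool's axes as they then stand; what a row does not reach is not made up. A row lasts 1/10 s, in which the tool goes at most 50 mm and 8.59 degrees, less where a joint would pass 70% of its speed; a pose out of reach is approached as far as the arm can. A call is refused whole if a number of a shift passes 5 or a number of a turn 0.15, either way. A call with a gripper value outside its range is refused whole. The fingers move at their own pace and stop on an object; the grip force is fixed at half the most. Time passes only in rows, so rows that do not move let the fingers close. It gives the time, the measured TCP pose, the force and the opening at its end, in the units of the state.
- get_state(): the state, without advancing time (a new reading comes with each control period).
- grab_frame(name): name is "side" or "top" or "wrist"; returns (picture, depth): 480x640x3 uint8, red, green, blue; 480x640 float32, mm along the optical axis (not along the pixel's ray), 0 where there is no reading.
- camera_params(name): a dict with "K" (3x3 intrinsics, pixels), "eye" and "orientation" of the camera in the world; the wrist camera has in their place "tool_from_camera" (4x4, takes a point from camera to tool coordinates, whose origin is the TCP and whose axes are the flange's). Camera axes: x right, y up, looking along -z (the intrinsics and any distortion apply to the point x, -y, -z); pixel columns grow to the right and rows downward; lengths in mm; the calibration is good to about 2 mm. A picture is of the moment at which its call begins: read the wrist's pose just before it. camera_params takes no time and is no camera call.
- hand_in(): hands the job in, once; it reports no verdict.
The state is a dict: "time_s": time; "qpos": joint angles; "joint_vel": joint speeds; "joint_efforts": joint torques, N m; "position": TCP position; "ee_rot": TCP orientation; "contact_force": force on the tool from outside, world axes, zero at the start; "wrist_torque": the same for the moment, N m; "width": opening from 0.0 (shut) to 1.0 (fully open).
Only numpy, scipy, OpenCV 4.12 (cv2) and the standard library are available. Lean on these libraries where they do the work, as an engineer would, in place of code of your own. Each camera call takes 0.05 s, during which the arm holds its last target.

## Working session

There is one attempt and no reset: what is moved stays moved. The work goes in short steps, Python scripts to look and compute and a tool call to move; the robot and the scene stay as the last step left them, time stands still between calls to the robot, and variables do not carry over. Pictures are saved under pics/ and viewed, and the job is handed in when it is done.

Besides the shell and the picture viewer there is one more tool, called after "Call:" in YAML: its name, and indented under it one key for each argument. arm_command: Moves the arm, as the interface text tells. Its arguments: {"type":"object","properties":{"commands":{"type":"array"}},"required":["commands"]}

```bash
mkdir -p pics; ls
cat > h.py <<'E'
from workcell import *
import numpy as np, cv2
def save(n,p,im): cv2.imwrite(f'pics/{p}.png',im[...,::-1])
E
python3 - <<'E'
from h import *
s=get_state();print(s)
for n in('side','top'):
    p,d=grab_frame(n);save(n,n+'0',p);np.savez(n+'0.npz',p=p,d=d);print(n,camera_params(n))
print(camera_params('wrist'))
E
```

```text
pics
{'time_s': 0.0, 'qpos': array([ 5.66237775e+01,  6.00035734e+00,  5.52697908e+00,  8.96050127e+01,
       -2.62013555e-03,  7.75255553e+01]), 'joint_vel': array([-0.00125015, -0.05249652, -0.00497479, -0.00541063,  0.02899405,
       -0.01163338]), 'joint_efforts': array([ 2.92038821e-03, -5.56921613e+01,  5.03655517e+01,  1.66366197e-02,
       -2.13424660e-04,  4.78020738e-06]), 'position': array([213.88398222, 560.21883687, 230.50379119]), 'ee_rot': array([-1.79922894e+02, -1.43744808e-02,  1.59098214e+02]), 'contact_force': array([ 0.09308277, -0.50463971,  0.18696778]), 'wrist_torque': array([ 1.18861060e-02, -3.53024962e-05, -1.62950567e-02]), 'width': 0.9994341281303541}
side {'K': array([[438.39193258,   0.        , 314.12550924],
       [  0.        , 438.39193258, 242.53769063],
       [  0.        ,   0.        ,   1.        ]]), 'eye': array([ 220.49773254, -657.94037497,  631.79941728]), 'orientation': array([ 58.95124874,   0.12787251, -21.78052267])}
top {'K': array([[461.06184971,   0.        , 319.94501066],
       [  0.        , 461.06184971, 241.37408585],
       [  0.        ,   0.        ,   1.        ]]), 'eye': array([ 487.57694801,  158.47243535, 1274.94797534]), 'orientation': array([  3.42379601,   0.24479748, -88.35761051])}
{'K': array([[330.48388581,   0.        , 320.48688702],
       [  0.        , 330.48388581, 238.79009969],
       [  0.        ,   0.        ,   1.        ]]), 'tool_from_camera': array([[-4.25439131e-04,  9.55708344e-01,  2.94315103e-01,
         7.46938163e+01],
       [ 9.99999824e-01,  5.28335103e-04, -2.70102382e-04,
        -3.43080245e-01],
       [-4.13636101e-04,  2.94314936e-01, -9.55708401e-01,
        -1.42952674e+02],
       [ 0.00000000e+00,  0.00000000e+00,  0.00000000e+00,
         1.00000000e+00]])}
```

View pics/side0.png

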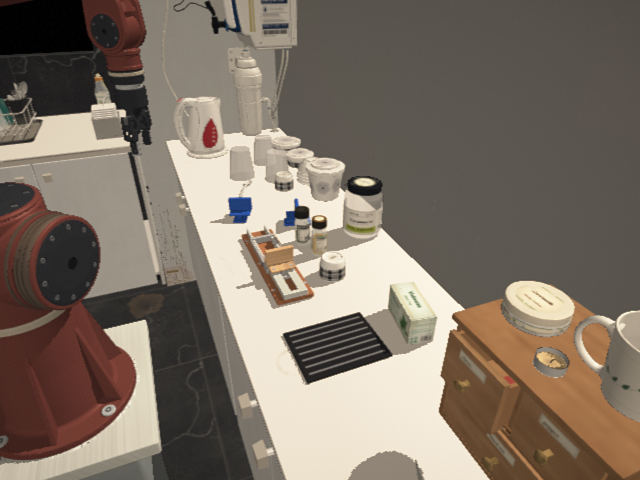

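View pics/top0.png

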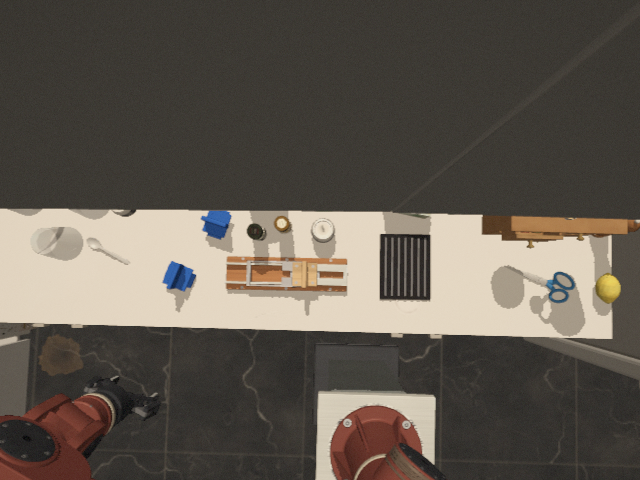

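```bash
cat >> h.py <<'E'
from scipy.spatial.transform import Rotation as R
def cam(n):
    c=camera_params(n)
    if n=='wrist':
        s=get_state();Rt=R.from_euler('xyz',s['ee_rot'],degrees=True).as_matrix();T=c['tool_from_camera']
        return c['K'],s['position']+Rt@T[:3,3],Rt@T[:3,:3]
    return c['K'],c['eye'],R.from_euler('xyz',c['orientation'],degrees=True).as_matrix()
def ray(C,u,v,z):
    K,e,M=C;d=M@np.array([(u-K[0,2])/K[0,0],-(v-K[1,2])/K[1,1],-1.]);return e+d*(z-e[2])/d[2]
def proj(C,P):
    K,e,M=C;p=M.T@(np.asarray(P,float)-e);return K[0,0]*p[0]/-p[2]+K[0,2],-K[1,1]*p[1]/-p[2]+K[1,2]
def cloud(C,d):
    K,e,M=C;v,u=np.mgrid[:480,:640];p=np.stack([(u-K[0,2])/K[0,0]*d,-(v-K[1,2])/K[1,1]*d,-d],-1);return p@M.T+e
E
python3 - <<'E'
from h import *
for n,(x0,x1,y0,y1) in dict(top=(190,450,200,310),side=(220,400,190,390)).items():
    f=np.load(n+'0.npz');k=3
    im=cv2.resize(f['p'][y0:y1,x0:x1],None,fx=k,fy=k,interpolation=cv2.INTER_CUBIC)
    save('',n+'0c',im)
f=np.load('top0.npz');C=cam('top');P=cloud(C,f['d'])
for nm,pts in dict(rack_z14=[(227,257),(347,259),(347,291),(227,290)]).items():
    for u,v in pts: print(nm,ray(C,u,v,14).round(1))
for u,v in [(305,274),(300,274),(295,274),(312,274),(280,274),(268,274),(248,274),(335,274),(240,274)]: print(u,v,P[v,u].round(1))
# mat
hsv=cv2.cvtColor(f['p'],cv2.COLOR_RGB2HSV)
m=((hsv[...,2]<60)).astype(np.uint8);m[:225]=0;m[310:]=0;m[:,:370]=0;m[:,440:]=0
m=cv2.morphologyEx(m,cv2.MORPH_CLOSE,np.ones((7,7)))
cs=max(cv2.findContours(m,0,1)[0],key=cv2.contourArea);r=cv2.minAreaRect(cs);print(r,ray(C,*r[0],6))
for q in cv2.boxPoints(r):print(ray(C,*q,6).round(1))
E
```

```text
rack_z14 [512.8 419.   14. ]
rack_z14 [516.7  90.7  14. ]
rack_z14 [429.7  88.5  14. ]
rack_z14 [423.  415.4  14. ]
305 274 [473.3 201.7  82.6]
300 274 [472.5 216.5  43.5]
295 274 [472.1 229.8  43.9]
312 274 [473.4 184.5  43.6]
280 274 [470.6 272.4  14.5]
268 274 [469.7 304.8  17.6]
248 274 [468.3 356.8  32.5]
335 274 [474.9 122.4  12. ]
240 274 [467.4 382.1  11.7]
((404.4999694824219, 266.0), (48.99999237060547, 63.99999237060547), -0.0) [502.1835791  -67.99102828   6.        ]
[412.9  -2.6   6. ]
[588.4   1.1   6. ]
[ 592.2 -133.9    6. ]
[ 416.7 -136.5    6. ]
```

View pics/top0c.png

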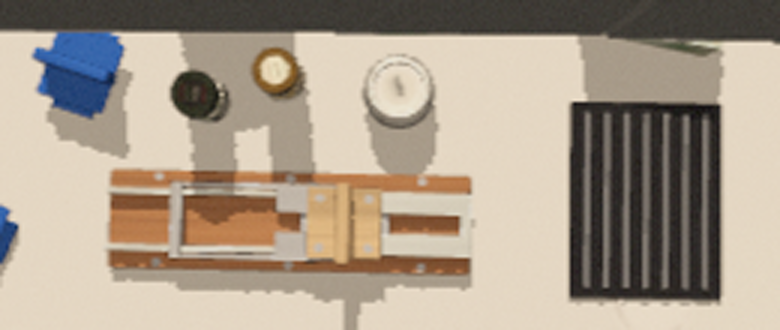

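View pics/side0c.png

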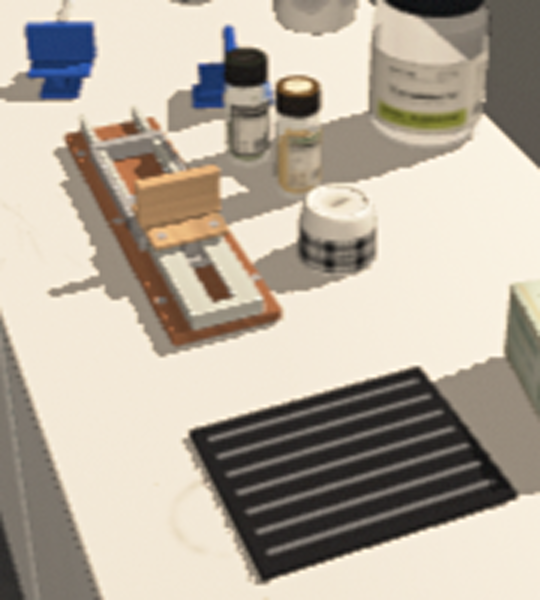

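Candidates: the wooden bookend in the rack at top (305,274), and two blue look-alikes at top (179,277) and (217,224). The wooden one fits: it sits in the T-track, and the crops confirm that. The open end is world +y (image left) and the clip bar is at about top (249,273). I'll move above the bookend next.

Call:
arm_command:
  commands: [0, 0, 0, 0, -0.13, 0, 0, 0, 0, -0.13, 0, 0, 0, 0, -0.12, 0, -1, -1.5, 0.3, 0, 0, -2, -3, 0.5, 0, 0, -2, -3, 0.5, 0, 0, -2, -3, 0.5, 0, 0, -2, -3, 0.5, 0, 0, -2, -3, 0.5, 0, 0, -2, -3, 0.5, 0, 0, -2, -3, 0.5, 0, 0, -2, -3, 0.5, 0, 0, -2, -3, 0.5, 0, 0, -2, -3, 0.5, 0, 0, -2, -3, 0.5, 0, 0, -2, -1.7, 0.2, 0, 0, -0.3, 0, 0, 0, 0, 0, 0, 0, 0]

```text
time_s: 1.9
position: [472.5, 202.2, 170.9]
ee_rot: [180.0, -0.1, -179.2]
contact_force: [-0.5, -0.0, -0.4]
width: 0.999
```

Run:
```python
from h import *
C=cam('wrist');p,d=grab_frame('wrist');save('','w1',p);np.savez('w1.npz',p=p,d=d,K=C[0],e=C[1],M=C[2])
s=get_state();print(s['position'],s['ee_rot'],s['contact_force'],s['time_s'])
```

```text
[472.13456647 202.72144819 171.11650428] [ 1.79986439e+02 -4.37235538e-02 -1.79136382e+02] [0.25511391 0.35624833 0.21739997] 1.95
```

View pics/w1.png

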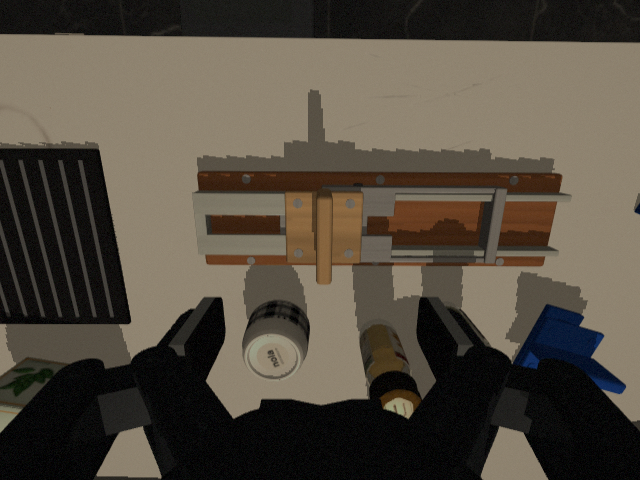

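Run:
```python
from h import *
f=np.load('w1.npz');C=(f['K'],f['e'],f['M']);P=cloud(C,f['d'])
o=np.array([470.5,253.4]);a=np.radians(.93);Y=np.array([-np.sin(a),np.cos(a)]);X=np.array([np.cos(a),np.sin(a)])
def rk(p):return (X@(p[:2]-o)).round(1),(Y@(p[:2]-o)).round(1)
for nm,u,v,z in [('bar near',491,190,32),('bar far',485,262,32),('bar out near',506,190,32),('bar out far',499,262,32),('plate L near',317,195,80),('plate R near',332,195,80),('plate L far',317,282,80),('plate R far',331,282,80),('saddle L',286,225,40),('saddle R',361,225,40),('saddleTop',340,193,40),('saddlebot',300,264,40),('rack ends',198,172,14),('',562,174,14),('',545,266,14),('',206,264,14)]:
    p=ray(C,u,v,z);print(nm,p.round(1),rk(p))
for u,v in [(324,240),(324,200),(300,230),(350,230),(495,220),(440,220)]:print(u,v,P[v,u].round(1),rk(P[v,u]))
```

```text
bar near [438.8 346.9  32. ] (np.float64(-30.1), np.float64(94.0))
bar far [504.5 352.3  32. ] (np.float64(35.6), np.float64(98.3))
bar out near [438.7 359.7  32. ] (np.float64(-30.1), np.float64(106.8))
bar out far [504.3 365.1  32. ] (np.float64(35.6), np.float64(111.1))
plate L near [437.1 198.8  80. ] (np.float64(-34.3), np.float64(-54.0))
plate R near [436.9 209.5  80. ] (np.float64(-34.3), np.float64(-43.4))
plate L far [504.5 199.5  80. ] (np.float64(33.2), np.float64(-54.4))
plate R far [504.4 210.3  80. ] (np.float64(33.2), np.float64(-43.6))
saddle L [470.  172.2  40. ] (np.float64(-1.9), np.float64(-81.2))
saddle R [469.1 236.4  40. ] (np.float64(-1.7), np.float64(-17.0))
saddleTop [441.9 217.6  40. ] (np.float64(-29.2), np.float64(-35.3))
saddlebot [505.6 184.   40. ] (np.float64(33.9), np.float64(-69.9))
rack ends [428.9  91.7  14. ] (np.float64(-44.2), np.float64(-161.0))
 [426.3 417.5  14. ] (np.float64(-41.5), np.float64(164.8))
 [514.7 421.1  14. ] (np.float64(46.9), np.float64(167.0))
 [517.   91.1  14. ] (np.float64(43.9), np.float64(-163.0))
324 240 [470.3 204.3  80.7] (np.float64(-1.0), np.float64(-49.1))
324 200 [440.5 203.8  80.4] (np.float64(-30.8), np.float64(-49.1))
300 230 [474.1 184.2  40.5] (np.float64(2.5), np.float64(-69.2))
350 230 [473.5 227.1  40.7] (np.float64(2.6), np.float64(-26.3))
495 220 [465.  354.6  32.4] (np.float64(-3.9), np.float64(101.3))
440 220 [469.8 312.9  15.1] (np.float64(0.3), np.float64(59.5))
```

The rack crop shows the bookend at rack y ≈ -50 (plate at wrist px (324,240)). The clip bar is at px (484–500,220), with its face near rack y ≈ +96, so the bookend has to travel about 105 mm. Next I straddle the plate with the jaws half closed and go low.

Call:
arm_command:
  commands: [0.6, 0, 0.15, 0, 0, 0.6, 0, 0, 0, 0, 0.6, 0, 0, 1, 0, 0.6, 0, 0, 2, 0, 0.6, 0, 0, 2, 0, 0.6, 0, 0, 2, 0, 0.6, 0, 0, 2, 0, 0.6, 0, 0, 1.5, 0, 0.6, 0, 0, 0.5, 0, 0.6, 0, 0, 0, 0]

```text
time_s: 2.95
position: [471.9, 204.0, 60.7]
ee_rot: [-180.0, -0.1, -179.1]
contact_force: [-0.5, 0.3, 1.2]
width: 0.399
```

Run:
```python
from h import *
C=cam('wrist');p,d=grab_frame('wrist');save('','w2',p)
s=get_state();print(s['position'],s['ee_rot'],s['contact_force'],s['width'],s['time_s'])
```

```text
[472.56062229 204.03740805  61.56331103] [ 1.79994858e+02  1.00508282e-02 -1.79120463e+02] [ 0.04885827 -0.02509783  0.60275299] 0.4002101792424338 3.0
```

View pics/w2.png

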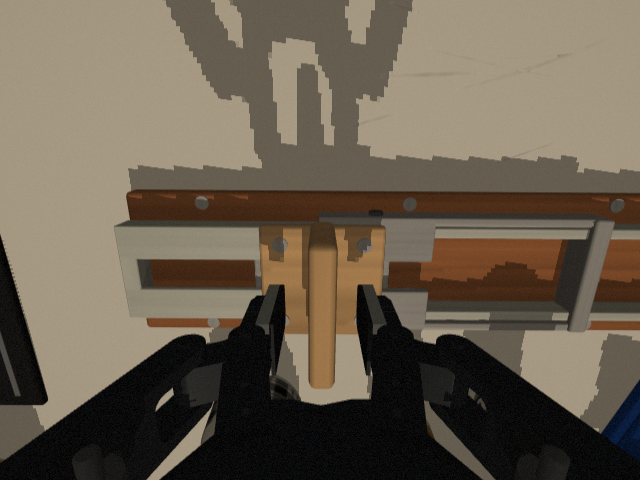

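The jaws straddle the plate, which sits centred at px (322,300). I'll lower further and start the slow push.

Call:
arm_command:
  commands: [0.6, 0, 0, 0.8, 0, 0.6, 0, 0, 0.8, 0, 0.6, 0, 0, 0, 0, 0.6, 0, 0.4, 0, 0, 0.6, 0, 0.4, 0, 0, 0.6, 0, 0.2, 0, 0, 0.6, 0, 0.2, 0, 0, 0.6, 0, 0.2, 0, 0, 0.6, 0, 0.2, 0, 0, 0.6, 0, 0.2, 0, 0, 0.6, 0, 0.2, 0, 0]

```text
time_s: 4.1
position: [472.2, 224.0, 45.3]
ee_rot: [180.0, 0.0, -179.1]
contact_force: [0.9, -1.8, 1.6]
width: 0.399
```

Call:
arm_command:
  commands: [0.6, 0, 0.3, 0, 0, 0.6, 0, 0.3, 0, 0, 0.6, 0, 0.3, 0, 0, 0.6, 0, 0.3, 0, 0, 0.6, 0, 0.3, 0, 0, 0.6, 0, 0.3, 0, 0, 0.6, 0, 0.3, 0, 0, 0.6, 0, 0.3, 0, 0, 0.6, 0, 0.3, 0, 0, 0.6, 0, 0.3, 0, 0, 0.6, 0, 0.3, 0, 0, 0.6, 0, 0.3, 0, 0, 0.6, 0, 0.3, 0, 0, 0.6, 0, 0.3, 0, 0, 0.6, 0, 0.3, 0, 0, 0.6, 0, 0.3, 0, 0]

```text
time_s: 5.7
position: [471.5, 272.2, 45.3]
ee_rot: [180.0, 0.0, -179.1]
contact_force: [0.7, -1.2, 1.3]
width: 0.401
```

Run:
```python
from h import *
C=cam('wrist');p,d=grab_frame('wrist');save('','w3',p)
s=get_state();print(s['position'],s['ee_rot'],s['contact_force'],s['width'],s['time_s'])
np.savez('w3.npz',p=p,d=d,K=C[0],e=C[1],M=C[2])
```

```text
[471.41671367 272.57005831  45.28597829] [ 1.79976194e+02  3.27850610e-04 -1.79114738e+02] [-0.0294344   0.51065859  0.64203484] 0.40035159976432927 5.75
```

View pics/w3.png

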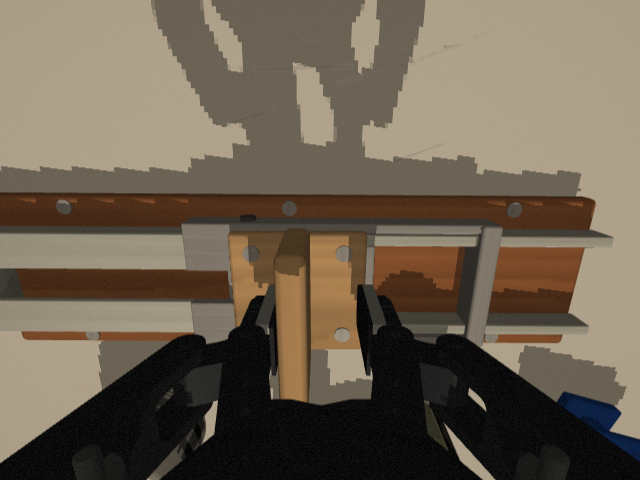

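The bookend is sliding freely: its foot tip is at about (374,270) and the clip face at about (463,270), leaving roughly 46 mm.

Call:
arm_command:
  commands: [0.6, 0, 0.2, 0, 0, 0.6, 0, 0.3, 0, 0, 0.6, 0, 0.3, 0, 0, 0.6, 0, 0.3, 0, 0, 0.6, 0, 0.3, 0, 0, 0.6, 0, 0.3, 0, 0, 0.6, 0, 0.3, 0, 0, 0.6, 0, 0.3, 0, 0, 0.6, 0, 0.3, 0, 0, 0.6, 0, 0.3, 0, 0, 0.6, 0, 0.3, 0, 0, 0.6, 0, 0.3, 0, 0, 0.6, 0, 0.3, 0, 0, 0.6, 0, 0.2, 0, 0]

```text
time_s: 7.15
position: [470.9, 312.2, 45.3]
ee_rot: [180.0, 0.0, -179.1]
contact_force: [-0.9, -1.1, -0.5]
width: 0.402
```

Call:
arm_command:
  commands: [0.6, 0, 0.1, 0, 0, 0.6, 0, 0.1, 0, 0, 0.6, 0, 0.1, 0, 0]

```text
time_s: 7.45
position: [470.8, 314.9, 45.3]
ee_rot: [180.0, -0.0, -179.1]
contact_force: [-0.4, -1.8, -0.7]
width: 0.4
```

Run:
```python
from h import *
C=cam('wrist');p,d=grab_frame('wrist');save('','w4',p)
s=get_state();print(s['position'],s['ee_rot'],s['contact_force'],s['width'],s['time_s'])
```

```text
[470.82833262 315.0775653   45.33160946] [ 1.79990989e+02  2.75552992e-03 -1.79128845e+02] [ 0.19505323  0.02108935 -0.39376595] 0.40129731530739926 7.5
```

View pics/w4.png

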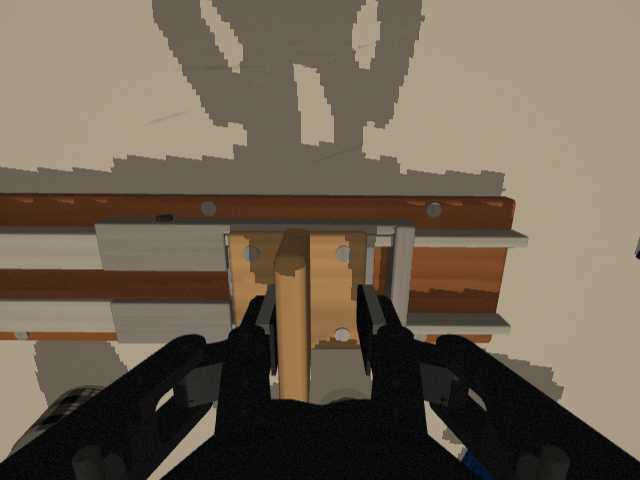

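There is now about 6 mm between the foot tip (375) and the clip face (~388). I'll go in 1 mm steps and watch the force.

Call:
arm_command:
  commands: [0.6, 0, 0.1, 0, 0, 0.6, 0, 0.1, 0, 0, 0.6, 0, 0.1, 0, 0]

```text
time_s: 7.8
position: [470.8, 318.0, 45.3]
ee_rot: [180.0, 0.0, -179.1]
contact_force: [-0.1, -1.4, -0.5]
width: 0.404
```

Call:
arm_command:
  commands: [0.6, 0, 0.1, 0, 0]

```text
time_s: 7.9
position: [470.8, 319.0, 45.3]
ee_rot: [180.0, 0.0, -179.1]
contact_force: [-0.7, -1.0, -0.7]
width: 0.4
```

Call:
arm_command:
  commands: [0.6, 0, 0.1, 0, 0]

```text
time_s: 8.0
position: [470.8, 320.0, 45.4]
ee_rot: [180.0, 0.0, -179.1]
contact_force: [0.2, -1.1, -0.2]
width: 0.402
```

Call:
arm_command:
  commands: [0.6, 0, 0.1, 0, 0]

```text
time_s: 8.1
position: [470.8, 321.0, 45.4]
ee_rot: [180.0, 0.0, -179.1]
contact_force: [-0.2, -1.0, -0.8]
width: 0.4
```

Call:
arm_command:
  commands: [0.6, 0, 0.1, 0, 0]

```text
time_s: 8.2
position: [470.7, 322.0, 45.3]
ee_rot: [180.0, 0.0, -179.1]
contact_force: [-0.4, -0.9, -0.4]
width: 0.397
```

Run:
```python
from h import *
C=cam('wrist');p,d=grab_frame('wrist');save('','w5',cv2.resize(p[200:360,200:440],None,fx=3,fy=3,interpolation=2))
s=get_state();print(s['position'],s['ee_rot'],s['contact_force'],s['width'],s['time_s'])
```

```text
[470.72712428 322.16117208  45.3262583 ] [ 1.79988575e+02  4.25571644e-03 -1.79123998e+02] [ 0.58131329 -0.71063245 -1.00107344] 0.4027842193570425 8.25
```

View pics/w5.png

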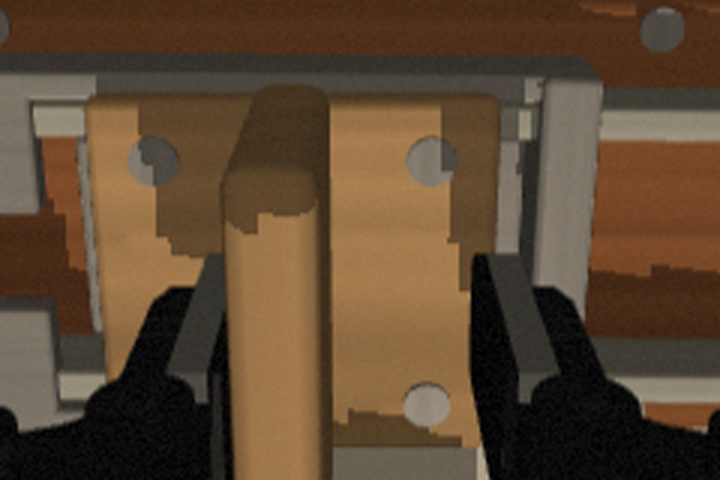

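The foot tip is almost against the clip face. I'll keep pushing 1 mm at a time until contact.

Call:
arm_command:
  commands: [0.6, 0, 0.1, 0, 0]

```text
time_s: 8.35
position: [470.7, 322.6, 45.4]
ee_rot: [-179.9, 0.0, -179.1]
contact_force: [-1.6, -6.0, 2.9]
width: 0.403
```

Call:
arm_command:
  commands: [0.6, 0, 0.05, 0, 0]

```text
time_s: 8.45
position: [470.7, 322.7, 45.4]
ee_rot: [-179.9, -0.0, -179.2]
contact_force: [-1.9, -8.5, 4.3]
width: 0.398
```

Call:
arm_command:
  commands: [0.6, 0, 0.05, 0, 0]

```text
time_s: 8.55
position: [470.7, 322.8, 45.5]
ee_rot: [-179.9, -0.0, -179.2]
contact_force: [-1.4, -10.6, 4.9]
width: 0.404
```

Contact reads 10 N against the clip, at TCP y ≈ 322.4. I'll centre back on the plate and close.

Call:
arm_command:
  commands: [0.6, 0, -0.4, 0, 0, 0.6, 0, -0.5, 0, 0, 0.6, 0, -0.4, 0, 0, 0.7, 0, 0, 0, 0, 0.75, 0, 0, 0, 0, 0.8, 0, 0, 0, 0, 0.82, 0, 0, 0, 0]

```text
time_s: 9.25
position: [470.9, 311.1, 45.3]
ee_rot: [180.0, 0.0, -179.1]
contact_force: [0.5, 0.2, 0.3]
width: 0.179
```

Run:
```python
from h import *
C=cam('wrist');p,d=grab_frame('wrist');save('','w6',cv2.resize(p[200:360,200:440],None,fx=3,fy=3,interpolation=2))
s=get_state();print(s['position'],s['ee_rot'],s['contact_force'],s['width'],s['time_s'])
```

```text
[470.87678575 311.0807181   45.33179192] [ 1.79991002e+02  4.55865709e-03 -1.79118220e+02] [-0.37272871 -0.10885337  1.1717023 ] 0.1784241380033323 9.3
```

View pics/w6.png

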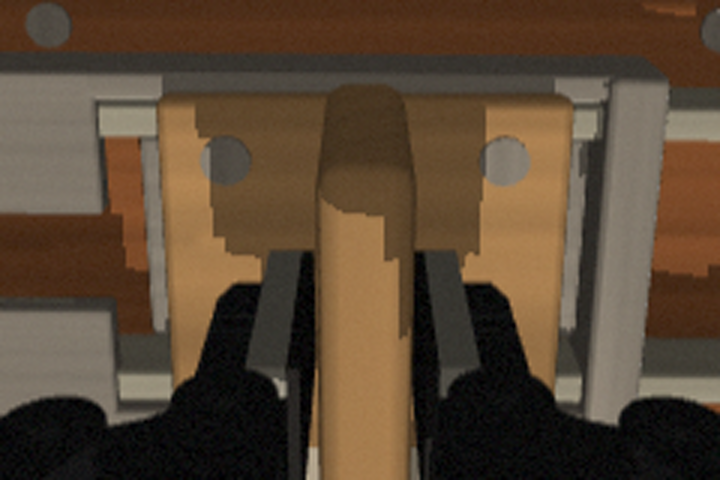

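The jaws are centred on the plate (px 317–412) and the foot tip is against the clip. I'll close now.

Call:
arm_command:
  commands: [0.84, 0, 0, 0, 0, 0.86, 0, 0, 0, 0, 0.88, 0, 0, 0, 0, 0.9, 0, 0, 0, 0, 1, 0, 0, 0, 0, 1, 0, 0, 0, 0, 1, 0, 0, 0, 0]

```text
time_s: 10.0
position: [470.9, 311.1, 45.4]
ee_rot: [180.0, 0.0, -179.1]
contact_force: [0.5, 1.7, 1.4]
width: 0.133
```

Call:
arm_command:
  commands: [1, 0, 0, -0.05, 0, 1, 0, 0, -0.05, 0]

```text
time_s: 10.2
position: [470.4, 310.6, 45.6]
ee_rot: [-180.0, -0.1, -179.1]
contact_force: [0.0, 0.7, -3.9]
width: 0.132
```

Call:
arm_command:
  commands: [1, 0, 0, -0.1, 0]

```text
time_s: 10.3
position: [470.3, 310.6, 46.6]
ee_rot: [-180.0, -0.1, -179.1]
contact_force: [-0.6, -0.2, -4.8]
width: 0.134
```

Call:
arm_command:
  commands: [1, 0, 0, -0.1, 0]

```text
time_s: 10.4
position: [470.6, 310.7, 48.0]
ee_rot: [-180.0, -0.0, -179.1]
contact_force: [-0.5, -0.3, -4.7]
width: 0.131
```

Call:
arm_command:
  commands: [1, 0, 0, -0.1, 0]

```text
time_s: 10.5
position: [470.8, 310.8, 49.2]
ee_rot: [-180.0, -0.0, -179.1]
contact_force: [0.4, -0.1, -3.8]
width: 0.129
```

Call:
arm_command:
  commands: [1, 0, 0, -0.1, 0]

```text
time_s: 10.6
position: [470.8, 310.9, 50.3]
ee_rot: [-180.0, -0.0, -179.1]
contact_force: [-0.7, 0.2, -4.3]
width: 0.128
```

Call:
arm_command:
  commands: [1, 0, 0, -0.1, 0, 1, 0, 0, -0.1, 0]

```text
time_s: 10.8
position: [470.9, 310.9, 52.4]
ee_rot: [180.0, 0.0, -179.1]
contact_force: [0.2, -0.8, -4.8]
width: 0.131
```

The bookend is past the lip height and only its weight (~4.5 N) shows. I'll keep lifting.

Call:
arm_command:
  commands: [1, 0, 0, -0.2, 0, 1, 0, 0, -0.2, 0, 1, 0, 0, -0.2, 0, 1, 0, 0, -0.2, 0, 1, 0, 0, -0.2, 0]

```text
time_s: 11.3
position: [470.9, 310.9, 62.5]
ee_rot: [180.0, 0.0, -179.1]
contact_force: [-0.0, 1.1, -4.3]
width: 0.13
```

Call:
arm_command:
  commands: [1, 0, 0, -0.3, 0, 1, 0, 0, -0.3, 0, 1, 0, 0, -0.4, 0, 1, 0, 0, -0.6, 0, 1, 0, 0, -0.8, 0, 1, 0, 0, -1, 0, 1, 0, 0, -1, 0, 1, 0, 0, -1, 0, 1, 0, 0, -1, 0, 1, 0, 0, -0.5, 0, 1, 0, 0, 0, 0]

```text
time_s: 12.4
position: [471.4, 311.1, 132.4]
ee_rot: [180.0, 0.1, -179.1]
contact_force: [0.4, -0.6, -3.9]
width: 0.132
```

Run:
```python
from h import *
C=cam('wrist');p,d=grab_frame('wrist');save('','w7',p)
p,d=grab_frame('side');save('','s7',cv2.resize(p[150:390,160:460],None,fx=2.5,fy=2.5,interpolation=2))
s=get_state();print(s['position'],s['ee_rot'],s['contact_force'],s['width'],s['time_s'])
```

```text
[470.78270967 310.88291233 131.04116339] [-1.79997948e+02 -1.61682439e-02 -1.79129462e+02] [-0.02786244 -0.26822733 -4.11386238] 0.13257681187569556 12.5
```

View pics/w7.png

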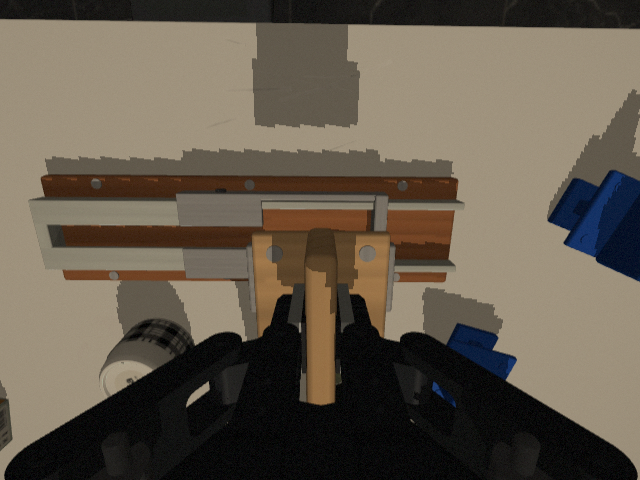

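View pics/s7.png

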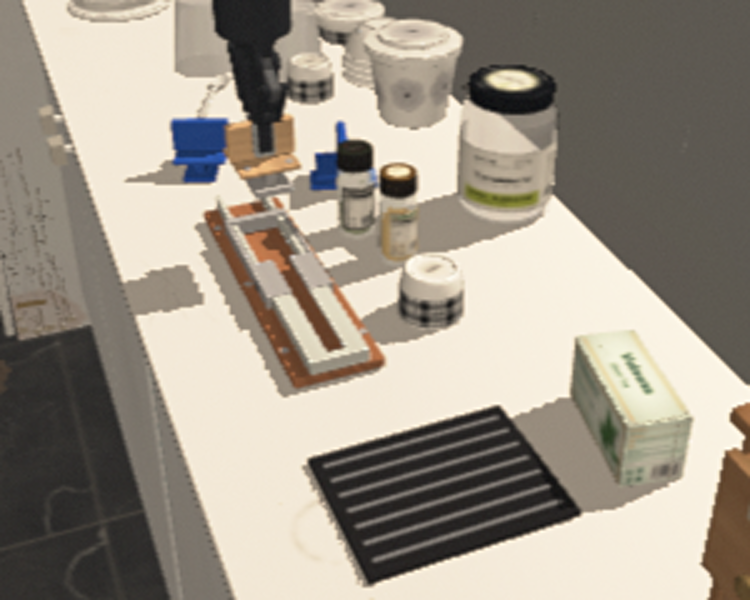

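The bookend is clear of the track and upright, and the bystanders are untouched. Next I carry it level to the mat.

Call:
arm_command:
  commands: [1, 0, -0.5, 0, 0, 1, 0, -1, 0, 0, 1, 0, -2, 0, 0, 1, -0.2, -2.5, 0, 0, 1, -0.2, -2.5, 0, 0, 1, -0.2, -2.5, 0, 0, 1, -0.2, -2.5, 0, 0, 1, -0.2, -2.5, 0, 0, 1, -0.2, -2.5, 0, 0, 1, -0.2, -2.5, 0, 0, 1, -0.2, -2.5, 0, 0, 1, -0.2, -2.5, 0, 0, 1, -0.2, -2.5, 0, 0, 1, -0.2, -2.5, 0, 0, 1, -0.2, -2.5, 0, 0, 1, 0, -2, 0, 0, 1, 0, -1.2, 0, 0, 1, 0, -0.8, 0, 0, 1, 0, -0.4, 0, 0, 1, 0, 0, 0, 0]

```text
time_s: 14.5
position: [500.6, -67.7, 131.2]
ee_rot: [180.0, -0.0, -179.1]
contact_force: [0.3, 0.8, -4.0]
width: 0.131
```

Run:
```python
from h import *
C=cam('wrist');p,d=grab_frame('wrist');save('','w8',p)
s=get_state();print(s['position'],s['ee_rot'],s['contact_force'],s['width'],s['time_s'])
p,d=grab_frame('side');save('','s8',cv2.resize(p[150:390,200:500],None,fx=2.5,fy=2.5,interpolation=2))
```

```text
[500.56861258 -67.261443   131.22832626] [ 1.79978510e+02 -4.73137197e-03 -1.79112989e+02] [ 0.08927776  1.0779896  -4.43285686] 0.13406616006769437 14.55
```

View pics/w8.png

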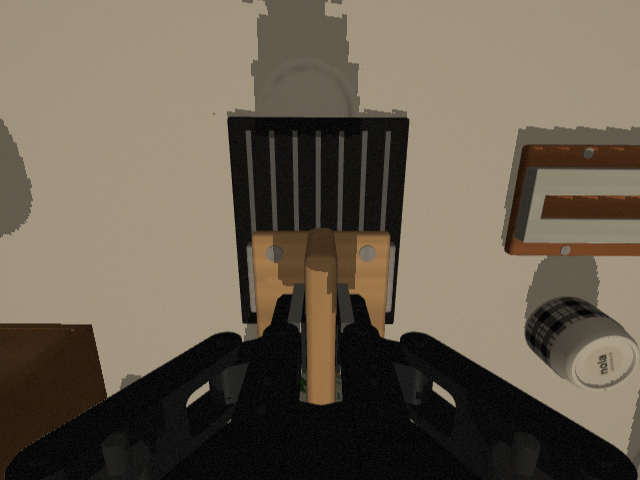

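View pics/s8.png

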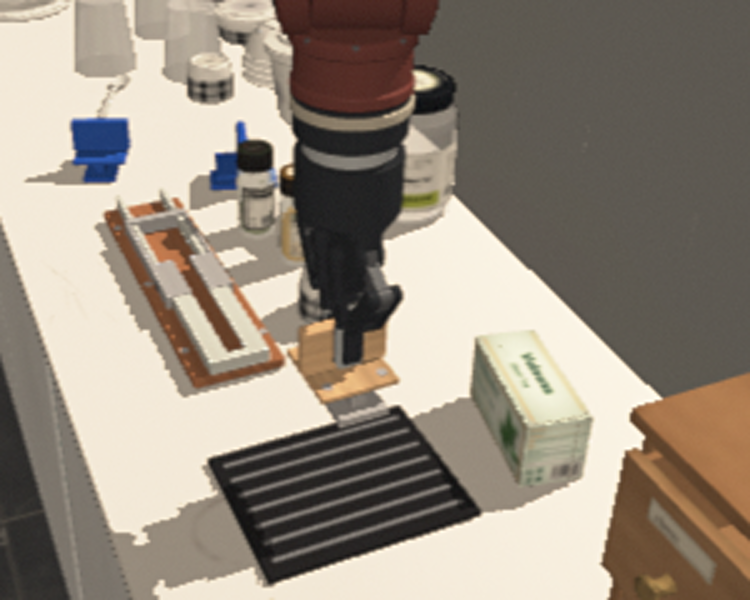

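It is centred over the mat (edge columns 228–408 against plate column 320). I'll lower it, expecting touchdown near TCP z ≈ 37.

Call:
arm_command:
  commands: [1, 0, 0, 0.5, 0, 1, 0, 0, 1, 0, 1, 0, 0, 1.2, 0, 1, 0, 0, 1.2, 0, 1, 0, 0, 1.2, 0, 1, 0, 0, 1, 0, 1, 0, 0, 1, 0, 1, 0, 0, 0.6, 0, 1, 0, 0, 0.4, 0, 1, 0, 0, 0.3, 0, 1, 0, 0, 0.2, 0, 1, 0, 0, 0.1, 0, 1, 0, 0, 0, 0]

```text
time_s: 15.9
position: [500.8, -67.7, 44.4]
ee_rot: [180.0, 0.0, -179.1]
contact_force: [-0.4, 0.6, -3.6]
width: 0.132
```

Call:
arm_command:
  commands: [1, 0, 0, 0.1, 0, 1, 0, 0, 0.1, 0, 1, 0, 0, 0.1, 0]

```text
time_s: 16.2
position: [500.7, -67.7, 41.3]
ee_rot: [-180.0, 0.0, -179.1]
contact_force: [-0.3, -0.4, -3.1]
width: 0.132
```

Call:
arm_command:
  commands: [1, 0, 0, 0.1, 0]

```text
time_s: 16.3
position: [500.7, -67.6, 40.2]
ee_rot: [180.0, 0.0, -179.1]
contact_force: [-0.2, 0.3, -4.1]
width: 0.131
```

Call:
arm_command:
  commands: [1, 0, 0, 0.05, 0]

```text
time_s: 16.4
position: [500.6, -67.7, 39.7]
ee_rot: [180.0, -0.0, -179.1]
contact_force: [0.1, -0.2, -3.9]
width: 0.13
```

Call:
arm_command:
  commands: [1, 0, 0, 0.1, 0]

```text
time_s: 16.5
position: [500.7, -67.7, 38.8]
ee_rot: [180.0, 0.0, -179.1]
contact_force: [0.6, -0.3, -3.3]
width: 0.132
```

Call:
arm_command:
  commands: [1, 0, 0, 0.05, 0, 1, 0, 0, 0.05, 0]

```text
time_s: 16.7
position: [500.6, -67.6, 37.7]
ee_rot: [180.0, -0.0, -179.1]
contact_force: [-0.0, 0.5, -2.8]
width: 0.134
```

Call:
arm_command:
  commands: [1, 0, 0, 0.05, 0]

```text
time_s: 16.8
position: [500.7, -67.7, 37.4]
ee_rot: [180.0, 0.0, -179.1]
contact_force: [-2.8, 1.0, 2.7]
width: 0.135
```

Call:
arm_command:
  commands: [1, 0, 0, 0.05, 0]

```text
time_s: 16.9
position: [500.8, -67.7, 37.4]
ee_rot: [-180.0, 0.0, -179.1]
contact_force: [-4.5, 2.0, 7.5]
width: 0.133
```

It has touched down at 37.4 with about 7 N. I'll relieve it slightly, open in place, then look before rising.

Call:
arm_command:
  commands: [1, 0, 0, -0.03, 0, 0.85, 0, 0, 0, 0, 0.8, 0, 0, 0, 0, 0.75, 0, 0, 0, 0, 0.65, 0, 0, 0, 0, 0.55, 0, 0, 0, 0, 0.5, 0, 0, 0, 0]

```text
time_s: 17.6
position: [500.7, -67.7, 37.1]
ee_rot: [180.0, 0.0, -179.1]
contact_force: [-0.0, 0.8, 0.6]
width: 0.501
```

Call:
arm_command:
  commands: [0.5, 0, 0, -0.3, 0, 0.5, 0, 0, -0.6, 0, 0.5, 0, 0, -1, 0, 0.5, 0, 0, -1.5, 0, 0.5, 0, 0, -2, 0, 0.5, 0, 0, -2, 0, 0.5, 0, 0, -2, 0, 0.5, 0, 0, -2, 0, 0.5, 0, 0, -1, 0, 0.5, 0, 0, 0, 0]

```text
time_s: 18.6
position: [501.7, -68.1, 163.3]
ee_rot: [-179.9, 0.2, -179.1]
contact_force: [-0.0, -0.2, 1.4]
width: 0.496
```

Run:
```python
from h import *
C=cam('wrist');p,d=grab_frame('wrist');save('','w9',p)
s=get_state();print(s['position'],s['ee_rot'],s['contact_force'],s['width'],s['time_s'])
P=cloud(C,d)
hsv=cv2.cvtColor(p,cv2.COLOR_RGB2HSV)
m=(P[...,2]>60)&(P[...,2]<85)&(abs(P[...,1]+68)<15)&(abs(P[...,0]-500)<60)&(hsv[...,1]>90)
print('plate z>60',m.sum(),np.median(P[m],0),P[m].min(0),P[m].max(0))
p,d=grab_frame('side');save('','s9',cv2.resize(p[150:390,200:500],None,fx=2.5,fy=2.5,interpolation=2))
```

```text
[501.08432152 -67.84622212 161.81594667] [-1.79971892e+02  7.76620623e-02 -1.79127096e+02] [-0.34637891  0.29867852 -0.16436481] 0.49892698079558306 18.65
plate z>60 1443 [496.43584561 -68.0297894   71.94545715] [465.35460858 -74.55879184  60.18189967] [534.76392288 -61.89705338  74.30377701]
```

View pics/w9.png

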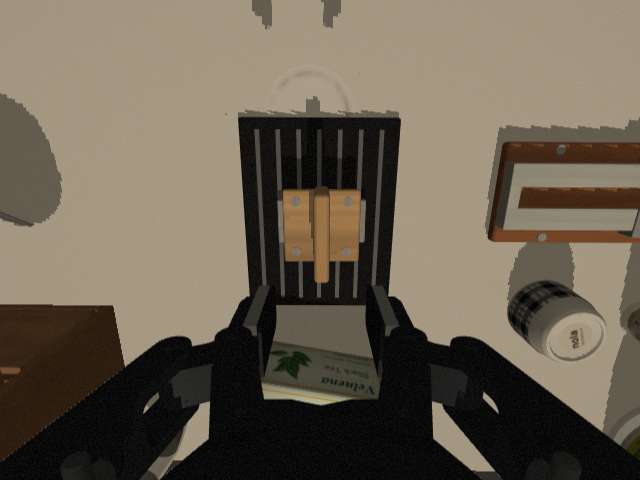

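View pics/s9.png

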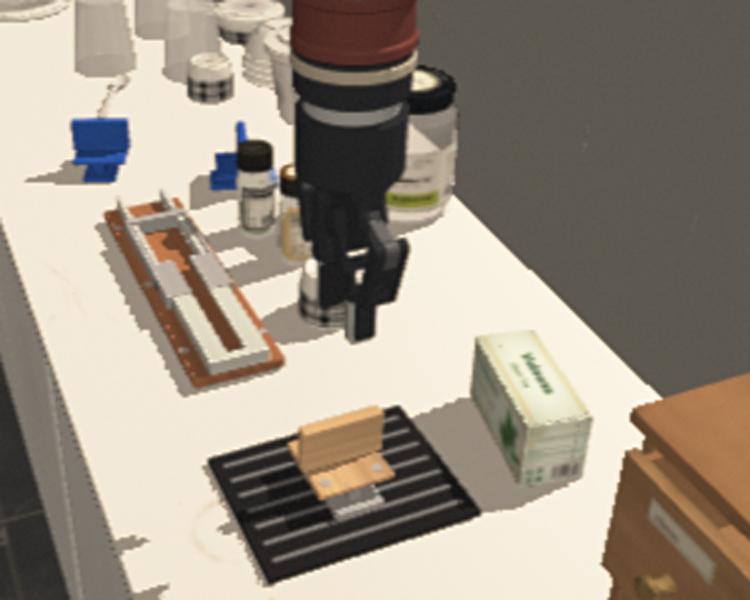

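The bookend stands upright in the middle of the mat at px (321,230). Its plate top is at z ≈ 72 (6 + 66), which matches it standing on its foot. The gripper is clear and the force is about 0, so I'll hand in.

Run:
```python
from h import *
print(hand_in())
```

```text
the job is handed in; nothing more can be done
None
```

The bookend is off the rack and standing upright on its own foot near the middle of the rubber mat. I handed the job in at about 18.7 s; `hand_in()` gives no verdict.

- **Slide:** I pushed the bookend low on its plate about 105 mm along the track. It moved with 1–2 N until it met the clip, and I stopped at about 10 N.
- **Lift:** I gripped the plate there and raised it in 1 mm steps. Only the bookend's weight, about 4–5 N, showed on the way up, so the lips were not holding it.
- **Placing:** I carried it level to the mat and lowered it until it touched down at about 7 N. Then I opened the fingers and backed off upwards.

**Last checks:**
- The plate was about 2 mm from the measured mat centre in x, and on it in y.
- The plate's top was at about 72 mm, which matches the foot resting on the mat.
- The gripper was clear, with the force reading about zero.
- The jars, cup and tea box looked unmoved in the pictures, but I did not measure them.

No check failed or disagreed. The first mat measurement came out about 5 mm short on each side at the edges, well inside the placing tolerance.

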